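# Pin the card press shut and keep it pressed

## Task

Swing the open blue lid of the card press shut over the red flower, then fetch the red-knobbed locking pin from its stand and push it down through the lid's hole into the base. The lid is sprung, so finish while still holding the pin and pressing it down, so that its collar keeps the lid fully shut; leave the other things on the table alone.

Things in the scene. Friction and masses are not known exactly. Their poses are not given: they have to be found in the camera images.
- lid (a joint): opening angle of the press lid, rad: 0 = fully shut, starts 0.9 to 1.35. The stiff hinge (0.26 N m friction) leaves the lid where it is put, but over the last 9 mm a sprung black bar in the base pushes back: pressed shut and let go, it rises to about 0.03 rad (4 to 5 mm ajar at the hole). Pressing it fully shut takes about 9 N at the hole.
- lid_hinge (a point): middle of the hinge line, 40 mm above the table, in the lid's underside plane, on the edge nearest the robot. Turns with the lid: x to the free edge, y along the hinge, z out of the outer face. Lid: flat blue plate, 10 mm thick, 150 wide, free edge 176 mm from the hinge. Open, it leans over the base; push its outer face, which looks to the robot, forward and down to shut it
- lid_hole (a point): centre of the round hole through the lid, at the outer (upper) face; 135 mm from the hinge line, midway across, diameter 15.2 mm with a brass ring round it on the upper face
- base_hole (a point): centre of the mouth of the matching hole in the base top, diameter 14.8 mm (brass ring), going straight down 40 mm to the table, 135 mm from the hinge line; x axis level from hinge to free edge, y along the hinge, z up. Base: plywood block 176 x 150 x 40 mm, fixed to the table, yaw within 0.35 rad. With the lid fully shut the two holes line up
- pin_knob (a point): middle of the locking pin's grip, on its axis (z up to the knob's top). The grip is a red upright cylinder 24 mm across, 46 mm tall; the point is 23 mm below its top and 23 mm above the top of a steel collar 34 mm across, 6 mm thick. Below the collar: steel shank 12 mm across, 42 mm long, tapered tip. Whole pin 94 mm long, about 90 g
- pin_tip (a point): lower end of the pin's shank, on the axis, 71 mm below pin_knob and 42 mm below the underside of the collar
- stand: dark wooden block, 60 x 60 x 50 mm, fixed to the table, left or right of the press; origin at the centre of its underside. The pin stands upright in a hole in its middle, collar resting on the block's top; lift it 45 mm or more to free it.
- tape: bystander: yellow tape reel lying flat, 90 mm across, 22 mm high; origin at the centre of its underside
- phone: bystander: black phone lying flat, 150 x 72 x 8 mm; origin at the centre of its underside
- scissors: bystander: scissors with red handles lying flat, about 155 mm long, 13 mm high at most; origin near the pivot
- glue: bystander: glue jar with orange cap, 60 mm across, 110 mm tall; origin at the centre of its underside
Things that resemble listed ones, but are neither listed nor needed, are in the scene too. What is shaped like the part that bears lid but green or turquoise is not meant.

How it is judged:
By the outcome, as a careful person would: the job done as asked, in the order asked, and still so for the second after the job is handed in, while the arm keeps its last pose, push and grip.
It also fails if it takes over 54 s, if anything falls off the work surface, if the arm or the gripper's body presses on something with over 40 N, if the wrist force passes 120 N, or if a joint passes its speed limit or range.

## Robot

A 6-joint arm with a two-finger parallel gripper is mounted at the origin on the work surface. World frame = base frame: x ahead of the robot, y to its left, z up, the work surface at z = 0. Lengths are in m, angles in rad, forces in N, time in s.
With the tool pointing down it reaches from about 0.35 to 0.975 m from the base axis. Payload 4.9 kg.
Tool frame: the origin (TCP) lies between the finger pads; the fingertips stand arm.nose_length ahead of it and the grasp point (between the pads) lies 8 mm behind it (arm.nose_length is the distance from the TCP to the fingertips, in m); x points along the fingers, z is the direction in which the jaws open and shut, and the axes are right-handed (so a half turn about x gives the same grasp; the last joint's range is limited). The gripper opens to 85 mm and grips with 20 to 120 N. Pads are 22 mm wide; open, the fingers measure 114 mm over their backs; the gripper's body (76 mm by 85 mm) begins 54 mm behind the grasp point. The pads swing forward as they close: fully open they stand 13 mm farther back than shut.
Start: joints at [1.109, 0.053, 1.613, -0, 1.476, -0.119], TCP at [0.21, 0.589, 0.242] pointing down, gripper open.
Joint ranges: [-3.01, 3.01], [-1.01, 2.22], [0.06, 2.58], [-1.02, 4.17], [0.09, 2.62], [-3.14, 3.14]. Speed limits (rad/s): [2.57, 2.57, 3.14, 3.14, 3.14, 3.14].

## Interface

Orientations are given as a rotation vector (axis times angle).
In Python, from cell import arm gives the robot as it stands.
- The arm moves only by the tool play_rows, never from a script. Its argument "motion" is a list of rows, each a list of 3 entries, a list of its own where there are three numbers: the finger opening in mm, from 0 to 85.4, then the shift along the tool's x, y, z in mm, then the turn about the tool's x in rad. A call has 1 to 8 rows; each row shifts and turns the pose as measured when the row begins, along the tool's axes as they then stand; what a row does not reach is not made up. A row lasts 1/12 s, in which the tool goes at most 41.7 mm and 7.16 degrees, less where a joint would pass 70% of its speed; a pose out of reach is approached as far as the arm can. A call with a gripper value outside its range is refused whole. The fingers move at their own pace and stop on an object; "newtons" is the grip in N (left out, the last holds). Time passes only in rows, so rows that do not move let the fingers close. It gives the time, the measured TCP pose, the force and the opening at its end, in the units of the state.
- arm.state(): the state, without advancing time (a new reading comes with each control period).
- arm.capture(name): name is "scene" or "top" or "wrist"; returns a dict with "frame" (400x640x3 uint8, red, green, blue), "fx", "fy", "cx", "cy" (pixels), "eye" and "orientation" of the camera in the world; the wrist camera has in their place "hand_eye" (4x4, takes a point from camera to tool coordinates, whose origin is the TCP and whose axes are the tool frame's). Camera axes: x right, y up, looking along -z (the intrinsics and any distortion apply to the point x, -y, -z); pixel columns grow to the right and rows downward; lengths in m; the calibration is good to about 2 mm. A picture is of the moment at which its call begins: read the wrist's pose just before it. There is no depth.
- arm.job_done(): hands the job in, once; it reports no verdict.
Trained networks look in a picture, given as the dict that the camera call returned (one of the last four; its "shot" number tells which), for a name from the list of things; names that differ only in an ending like _2 or _b are one class to them, and where a whole thing is asked for, a point or a joint stands for the part that bears it (a point fixed in the world has none). Each returns a list of dicts, best first, with "confidence" (0 to 1); they miss things now and then, are a little off and sometimes report something else, mostly with a low value. They report only what shows in the picture. A call takes as long as a camera call. They do not tell look-alikes from the thing itself.
- arm.search_frame(picture, query): "extent" ([left, top, right, bottom] in pixels, round what is visible of it).
- arm.landmark_of(picture, query): "at" ([column, row] in pixels: a listed point, or the origin of a listed thing).
The state is a dict: "clock": time; "joint_positions": joint angles; "qvel": joint speeds; "joint_efforts": joint torques, N m; "position": TCP position; "tcp_rot": TCP orientation; "contact_force": force on the tool from outside, world axes, zero at the start; "moment": the same for the moment, N m; "opening": finger opening in m.
Only numpy, scipy, OpenCV 4.12 (cv2) and the standard library are available. Lean on these libraries where they do the work, as an engineer would, in place of code of your own. Each camera call takes 0.05 s, during which the arm holds its last target.

## Working session

There is one attempt and no reset: what is moved stays moved. The work goes in short steps, Python scripts to look and compute and a tool call to move; the robot and the scene stay as the last step left them, time stands still between calls to the robot, and variables do not carry over. Pictures are saved under pics/ and viewed, and the job is handed in when it is done.

Besides the shell and the picture viewer there is one more tool, called after "Emit:" as a command line: name --argument value ..., lists and objects as JSON in quotes. play_rows: Moves the arm, as the interface text tells. Its arguments: {"type":"object","properties":{"motion":{"type":"array"},"newtons":{"type":"number"}},"required":["motion"]}

```bash
ls; mkdir -p pics
cat > h.py <<'E'
import numpy as np, cv2
from cell import arm
from scipy.spatial.transform import Rotation as R
def save(p,name):
    cv2.imwrite('pics/'+name+'.png', p['frame'][:,:,::-1])
E
python3 - <<'E'
from h import *
print(arm.state(), arm.nose_length)
for n in ["scene","top"]:
    p=arm.capture(n); save(p,n+'0')
    print(n,{k:v for k,v in p.items() if k!='frame'})
    for q in ["lid_hinge","lid_hole","base_hole","pin_knob","pin_tip","stand","glue","tape","phone","scissors"]:
        print(q,[(np.round(d['at']),round(d['confidence'],2)) for d in arm.landmark_of(p,q)])
    print([ (d['extent'],d['confidence']) for d in arm.search_frame(p,"lid")])
E
```

```text
pics
{'clock': 0.0, 'joint_positions': array([ 1.10898440e+00,  5.33638438e-02,  1.61425898e+00,  7.25325554e-07,
        1.47601046e+00, -1.19001849e-01]), 'qvel': array([ 0.00058592, -0.00119096,  0.00105734, -0.00170026,  0.00145949,
        0.00123583]), 'joint_efforts': array([ 5.50229543e-04, -3.93697286e+01, -3.70171773e+01, -2.33061082e-04,
        7.05918777e-03,  3.35082788e-06]), 'position': array([0.20982074, 0.58810274, 0.24107959]), 'tcp_rot': array([-0.95411958,  1.35394198,  0.95251667]), 'contact_force': array([0.30055303, 0.23227339, 0.35143842]), 'moment': array([-0.01500074, -0.04097944,  0.0541906 ]), 'opening': 0.08521830431702132} 0.011
scene {'fx': 446.48786919252495, 'fy': 446.48786919252495, 'cx': 318.1405673768985, 'cy': 190.97181796111138, 'eye': array([ 1.32093087, -0.14645822,  0.68434025]), 'orientation': array([0.75029148, 0.69179393, 1.39547706]), 'shot': 1}
lid_hinge [(array([373., 185.]), 0.79), (array([262., 136.]), 0.72), (array([431., 141.]), 0.63)]
lid_hole [(array([378., 145.]), 0.95), (array([427., 158.]), 0.66), (array([238., 156.]), 0.56)]
b
[... 846 characters left out ...]
lid_hinge [(array([377., 331.]), 0.8), (array([192., 330.]), 0.57), (array([275., 242.]), 0.55)]
lid_hole [(array([269., 225.]), 0.72), (array([398., 287.]), 0.7), (array([212., 282.]), 0.55)]
base_hole [(array([282., 197.]), 0.98), (array([210., 281.]), 0.67), (array([398., 288.]), 0.65), (array([269., 227.]), 0.4)]
pin_knob [(array([401., 224.]), 0.44)]
pin_tip []
stand [(array([396., 226.]), 0.82)]
glue [(array([454., 264.]), 0.8)]
tape [(array([201., 192.]), 0.96)]
phone [(array([337., 127.]), 0.82)]
scissors [(array([228., 128.]), 0.58)]
[([167.0, 261.6, 242.9, 341.5], 0.94), ([351.9, 262.8, 426.4, 343.9], 0.83), ([243.4, 206.5, 302.2, 249.8], 0.6), ([243.3, 173.7, 316.2, 257.0], 0.53)]
```

View pics/scene0.png

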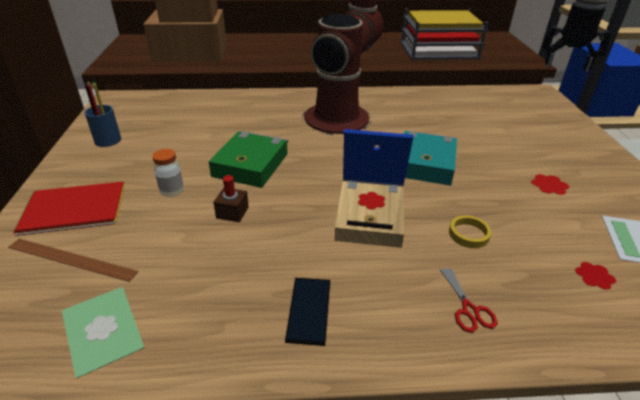

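View pics/top0.png

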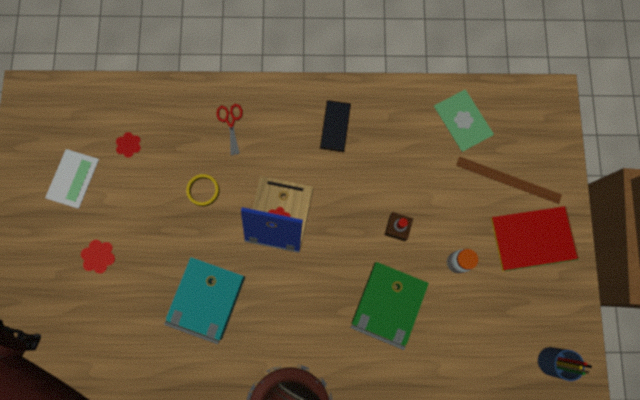

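The open blue press is in the middle: scene image hole at (373,218), top image hole at (282,197). The stand with the red knob is at scene (230,205), top (400,225). The green and turquoise presses are look-alikes.

```bash
cat >> h.py <<'E'
CAM={'scene':dict(f=446.48786919252495,cx=318.1405673768985,cy=190.97181796111138,eye=np.array([1.32093087,-0.14645822,0.68434025]),o=np.array([0.75029148,0.69179393,1.39547706])),
'top':dict(f=518.9349012811513,cx=321.613393909185,cy=204.6270281933275,eye=np.array([0.26015024,-0.0615391,1.43616313]),o=np.array([0.14062644,-0.16922251,-1.56416333]))}
def ray(c,uv):
    c=CAM[c]; d=np.array([(uv[0]-c['cx'])/c['f'],-(uv[1]-c['cy'])/c['f'],-1.])
    d=R.from_rotvec(c['o']).apply(d); return c['eye'],d/np.linalg.norm(d)
def onz(c,uv,z):
    e,d=ray(c,uv); return e+d*(z-e[2])/d[2]
def tri(rs):
    A=np.zeros((3,3));b=np.zeros(3)
    for e,d in rs:
        P=np.eye(3)-np.outer(d,d);A+=P;b+=P@e
    x=np.linalg.solve(A,b); return x,[np.linalg.norm((np.eye(3)-np.outer(d,d))@(x-e)) for e,d in rs]
def proj(c,X):
    c=CAM[c]; p=R.from_rotvec(c['o']).inv().apply(np.asarray(X)-c['eye'])
    return np.array([c['cx']-c['f']*p[...,0]/p[...,2], c['cy']+c['f']*p[...,1]/p[...,2]]).T
E
python3 - <<'E'
from h import *
print('basehole',onz('top',(282,197),.04),onz('scene',(373,218),.04))
print('lidhole',tri([ray('top',(269,225)),ray('scene',(378,145))]))
print('hinge',tri([ray('top',(275,242)),ray('scene',(373,185))]))
print('stand',onz('top',(396,226),0),onz('scene',(230,210),0))
print('tip',onz('scene',(235,209),.008))
for c,f in (('top',(220,150,440,300)),('scene',(200,110,420,260))):
    im=cv2.imread('pics/%s0.png'%c)[f[1]:f[3],f[0]:f[2]]
    cv2.imwrite('pics/%s0z.png'%c,cv2.resize(im,None,fx=3.5,fy=3.5,interpolation=cv2.INTER_CUBIC))
p=arm.capture('wrist');save(p,'w0');print({k:v for k,v in p.items() if k!='frame'})
E
```

```text
basehole [0.56041405 0.02171129 0.04      ] [0.56347015 0.02933127 0.04      ]
lidhole (array([0.46208076, 0.04558304, 0.16863477]), [np.float64(0.000513503087289848), np.float64(0.0005135030872898417)])
hinge (array([0.43702042, 0.04420232, 0.03933685]), [np.float64(0.005374408802646906), np.float64(0.0053744088026468914)])
stand [ 0.48676334 -0.29669574  0.        ] [ 0.46981899 -0.30158828  0.        ]
tip [ 0.4765159  -0.28819196  0.008     ]
{'fx': 349.8093134004037, 'fy': 349.8093134004037, 'cx': 321.04234718976346, 'cy': 199.06599419332065, 'hand_eye': array([[-3.93710957e-04,  2.83463921e-01, -9.58982821e-01,
        -1.31805918e-01],
       [ 8.96697349e-04,  9.58982610e-01,  2.83463490e-01,
         7.21568327e-02],
       [ 9.99999520e-01, -7.48314672e-04, -6.31743307e-04,
         2.54242262e-04],
       [ 0.00000000e+00,  0.00000000e+00,  0.00000000e+00,
         1.00000000e+00]]), 'shot': 3}
```

View pics/top0z.png

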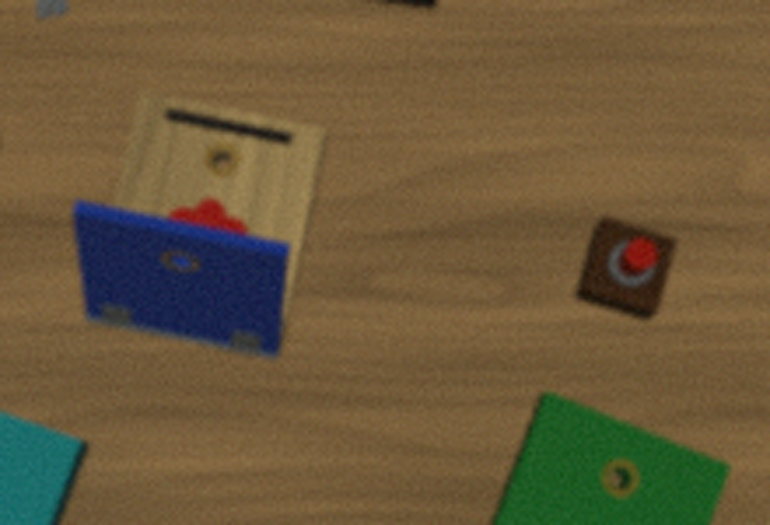

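View pics/scene0z.png

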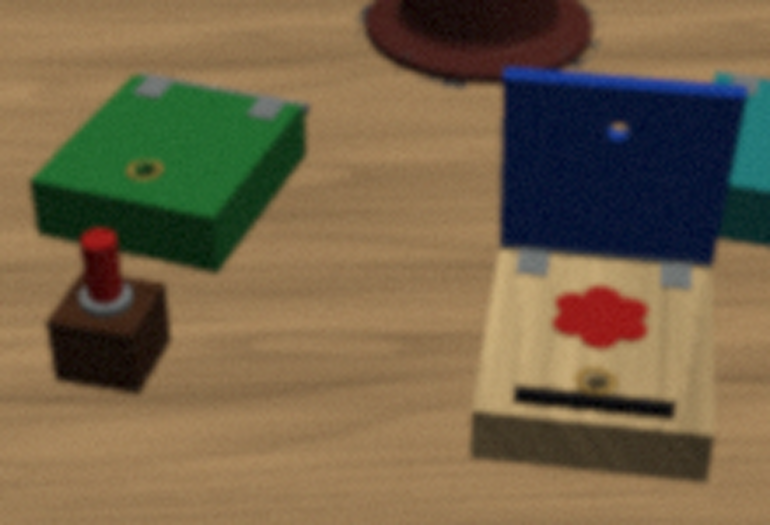

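View pics/w0.png

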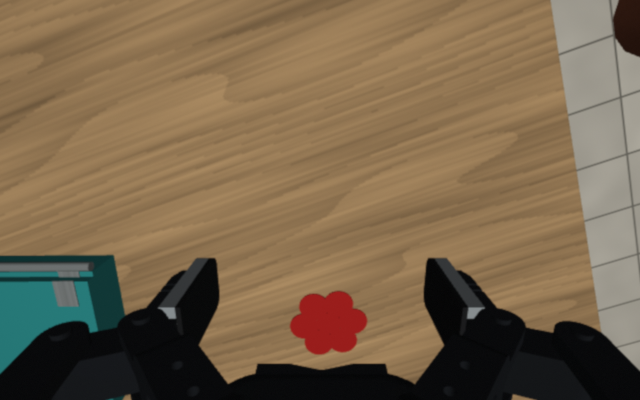

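```bash
cat > fit.py <<'E'
from h import *
from scipy.optimize import least_squares
def base(p,L):
    x,y,yaw=p[:3];c,s=np.cos(yaw),np.sin(yaw);L=np.asarray(L,float)
    return np.stack([x+c*L[:,0]-s*L[:,1],y+s*L[:,0]+c*L[:,1],L[:,2]],1)
def lid(p,L):
    t=p[3];L=np.asarray(L,float)
    # opening: rotates +x up
    X=np.stack([L[:,0]*np.cos(t)-L[:,2]*np.sin(t),L[:,1],.04+L[:,0]*np.sin(t)+L[:,2]*np.cos(t)],1)
    return base(p,X)
top=lambda l:np.array(l)/3.5+np.array([220,150]) -.0
sc=lambda l:np.array(l)/3.5+np.array([200,110])
B=[('top',base,[(.176,-.075,.04),(.135,0,.04)],top([(325,128),(223,158)])),
('top',lid,[(.176,.075,.01),(.176,-.075,.01),(0,.075,.01),(0,-.075,.01),(.135,0,.01)],top([(77,207),(288,248),(88,318),(278,353),(181,261)])),
('scene',base,[(.176,-.075,.04),(.176,.075,.04),(.176,-.075,0),(.176,.075,0),(.135,0,.04)],sc([(473,412),(712,437),(473,458),(708,480),(597,381)])),
('scene',lid,[(.176,-.075,0),(.176,.075,0),(.135,0,0)],sc([(503,80),(742,98),(619,131)]))]
def run(cams):
    f=lambda p:np.concatenate([(proj(c,g(p,L))-m).ravel() for c,g,L,m in B if c in cams])
    r=least_squares(f,[.43,.04,-.1,1.2],loss='soft_l1');print(cams,r.x,np.round(f(r.x),1));return r.x
for c in (['top'],['scene'],['top','scene']):
    p=run(c);print('bh',base(p,[(.135,0,.04)]),'lh',lid(p,[(.135,0,.01)]))
# stand + pin
tp=top([(602,217),(676,239),(655,318),(578,295)]);print('standtop',[onz('top',q,.05)[:2].round(4) for q in tp],onz('top',tp.mean(0),.05))
print('collar',onz('top',top([(633,263)])[0],.056),'knobtop',onz('top',top([(644,252)])[0],.102))
s=sc([(50,325),(166,287),(86,275),(138,336),(104,297),(100,237)])
print('scene',onz('scene',s[4],.056),onz('scene',s[5],.102),'corners',[onz('scene',q,.05)[:2].round(4) for q in s[:4]])
E
python3 fit.py
```

```text
['top'] [ 0.4333333   0.04396944 -0.1945345   1.24733068] [ 0.2 -0.5 -0.3 -0.  -0.7  0.1  0.4  0.5 -0.2  0.   0.1  0.9  0.3 -1.4]
bh [[0.5657869  0.01787262 0.04      ]] lh [[0.4661317  0.0375073  0.17117738]]
['scene'] [ 0.433072    0.04885122 -0.19349467  1.25861558] [-0.1 -0.2  1.2 -0.7 -0.7  0.1  0.   0.6 -0.3 -0.2 -0.4 -0.2  1.2 -0.1
 -0.3  0.4]
bh [[0.56555267 0.02289213 0.04      ]] lh [[0.46442235 0.04270824 0.17154626]]
['top', 'scene'] [ 0.43323858  0.04557569 -0.18192724  1.25311515] [-1.1 -0.9 -1.5 -0.1 -1.8  0.9 -0.6  0.5 -0.8  0.4 -0.3  0.6 -0.6 -1.1
 -0.7  0.2  0.6 -0.8 -1.3  0.6 -0.5  0.5 -1.  -0.  -1.7  0.4 -0.   0.1
 -1.5  0.7]
bh [[0.56601066 0.02115077 0.04      ]] lh [[0.46536903 0.03966493 0.17136856]]
standtop [array([ 0.5174, -0.2787]), array([ 0.5002, -0.3359]), array([ 0.4384, -0.3175]), array([ 0.4562, -0.2585])] [ 0.47791413 -0.29760167  0.05      ]
collar [ 0.4802947  -0.30074048  0.056     ] knobtop [ 0.48128302 -0.30125918  0.102     ]
scene [ 0.48335056 -0.29497146  0.056     ] [ 0.4797669  -0.29296959  0.102     ] corners [array([ 0.5042, -0.3286]), array([ 0.4661, -0.2557]), array([ 0.4498, -0.3111]), array([ 0.5185, -0.2703])]
```

```bash
cat >> h.py <<'E'
def go(target,yawz=None):
    """print tool-frame shift (mm) to target TCP and turn so jaw axis points at yaw yawz (mod pi)"""
    s=arm.state(); r=R.from_rotvec(s['tcp_rot']); d=r.inv().apply(np.array(target)-s['position'])*1000
    z=r.apply([0,0,1]); y0=np.arctan2(z[1],z[0])
    print('pos',s['position'].round(4),'x',r.apply([1,0,0]).round(3),'jaw yaw',y0.round(3),'F',s['contact_force'].round(1),'open',round(s['opening'],4),'t',s['clock'])
    print('shift',d.round(1),'j6',s['joint_positions'][5].round(3))
    if yawz is not None:
        w=(yawz-y0+np.pi/2)%np.pi-np.pi/2; print('turn about tool x (tool x down => -)',-w)
E
python3 - <<'E'
from h import *
go((.36,.06,.21),np.pi/2-.19)
print('glue',onz('top',(467,258),.11), onz('scene',(172,188),0), onz('top',(454,264),0))
r=R.from_rotvec(arm.state()['tcp_rot']).as_matrix();print(r.round(3))
E
```

```text
pos [0.2101 0.5886 0.2423] x [-0.  0. -1.] jaw yaw 1.228 F [-0.4 -0.4 -0. ] open 0.0856 t 1.25
shift [  32.3 -318.9 -447.5] j6 -0.119
turn about tool x (tool x down => -) -0.15278066526449852
glue [ 0.38669454 -0.45905673  0.11      ] [ 0.37228698 -0.45916618  0.        ] [ 0.38053295 -0.45486577  0.        ]
[[-0.    -0.942  0.336]
 [ 0.     0.336  0.942]
 [-1.     0.     0.   ]]
```

Emit:
play_rows --motion '[[0,[2,-23,-32],0],[0,[2,-23,-32],0],[0,[2,-23,-32],0],[0,[2,-23,-32],0],[0,[2,-23,-32],0],[0,[2,-23,-32],0],[0,[2,-23,-32],0],[0,[2,-23,-32],0]]' --newtons 40

```text
clock: 1.92
position: [0.2985, 0.2805, 0.2237]
tcp_rot: [-0.963, 1.346, 0.963]
contact_force: [1.0, -0.2, 0.7]
opening: 0.0002
```

Run:
```python
from h import *
go((.36,.06,.21),np.pi/2-.19)
```

```text
pos [0.2985 0.2805 0.2237] x [ 0.001  0.001 -1.   ] jaw yaw 1.241 F [ 1.  -0.2  0.7] open 0.0002 t 1.9167
shift [  13.5 -129.5 -188.8] j6 -0.67
turn about tool x (tool x down => -) -0.13932041315763488
```

Emit:
play_rows --motion '[[0,[2,-19,-28],0],[0,[2,-19,-28],0],[0,[2,-19,-28],0],[0,[2,-19,-28],0],[0,[2,-19,-28],0],[0,[2,-19,-28],0],[0,[1,-8,-12],-0.07],[0,[0,0,0],-0.07]]'

```text
clock: 2.58
position: [0.3573, 0.0551, 0.2117]
tcp_rot: [-1.072, 1.285, 1.06]
contact_force: [0.1, 0.7, -0.1]
opening: -0.0002
```

Run:
```python
from h import *
go((.41,.048,.19),np.pi/2-.19)
p=arm.capture('wrist');save(p,'w1')
p=arm.capture('scene');save(p,'s1')
```

```text
pos [0.3573 0.0551 0.2117] x [ 0.011 -0.    -1.   ] jaw yaw 1.379 F [ 0.1  0.7 -0.1] open -0.0002 t 2.5833
shift [ 22.2 -52.9   3.1] j6 -1.433
turn about tool x (tool x down => -) -0.0014462429343595762
```

View pics/w1.png

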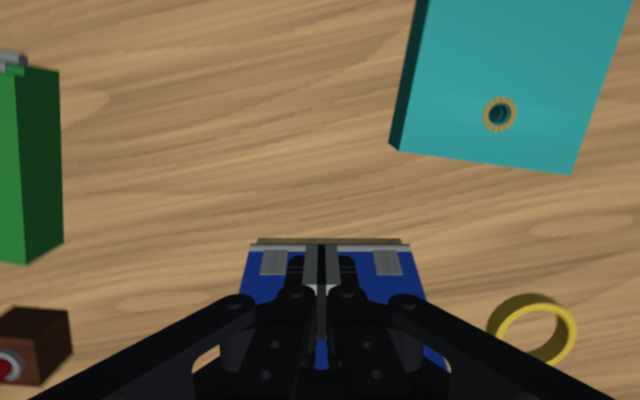

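View pics/s1.png

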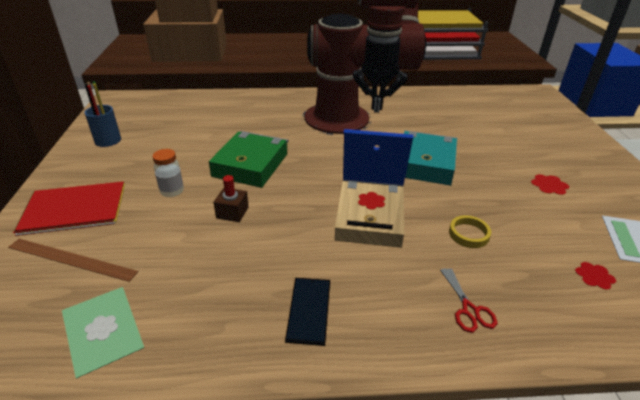

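Emit:
play_rows --motion '[[0,[1.5,-27,0],0],[0,[1.5,-27,0],0],[0,[1.5,-27,0],0],[0,[2,-22,0],0],[0,[0,0,0],0]]'

```text
clock: 3.1
position: [0.462, 0.0392, 0.2078]
tcp_rot: [-1.068, 1.282, 1.052]
contact_force: [1.1, -0.3, -0.8]
opening: 0.0
```

```bash
cat >> h.py <<'E'
H=np.array([.4332,.0456]);YAW=-.19
def press():
    s=arm.state();d=s['position'][:2]-H;c,sn=np.cos(YAW),np.sin(YAW)
    print('u,v,z',(c*d[0]+sn*d[1]).round(4),(-sn*d[0]+c*d[1]).round(4),s['position'][2].round(4),'F',s['contact_force'].round(1))
E
python3 - <<'E'
from h import *
press()
E
```

```text
u,v,z 0.0295 -0.0009 0.2078 F [ 1.1 -0.3 -0.8]
```

Emit:
play_rows --motion '[[0,[10,-23,0],0],[0,[11,-22,0],0],[0,[14,-20,0],0],[0,[17,-18,0],0],[0,[19,-15,0],0]]'

```text
clock: 3.52
position: [0.5623, 0.0246, 0.1419]
tcp_rot: [-1.069, 1.279, 1.049]
contact_force: [-0.8, 0.3, 0.1]
opening: 0.0003
```

Run:
```python
from h import *
press()
p=arm.capture('scene');cv2.imwrite('pics/s2.png',cv2.resize(p['frame'][60:260,260:480,::-1],None,fx=3,fy=3))
```

```text
u,v,z 0.1308 0.0037 0.1419 F [-0.8  0.3  0.1]
```

View pics/s2.png

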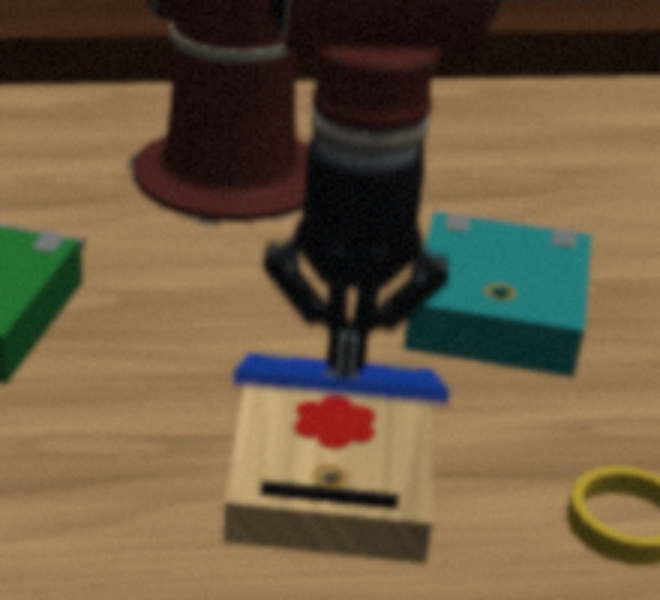

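Emit:
play_rows --motion '[[0,[22,-5,0],0],[0,[22,-6,0],0],[0,[20,-4,0],0],[0,[8,-1,0],0]]'

```text
clock: 3.9
position: [0.5793, 0.0248, 0.0661]
tcp_rot: [-1.067, 1.281, 1.051]
contact_force: [-2.8, -1.5, 2.9]
opening: 0.0001
```

Emit:
play_rows --motion '[[0,[5,0,0],0],[0,[2,0,0],0],[0,[1,0,0],0]]'

```text
clock: 4.15
position: [0.5798, 0.025, 0.0618]
tcp_rot: [-1.071, 1.282, 1.048]
contact_force: [-1.2, -1.6, 3.8]
opening: 0.0001
```

Run:
```python
from h import *
press()
p=arm.capture('scene');cv2.imwrite('pics/s3.png',cv2.resize(p['frame'][60:260,260:480,::-1],None,fx=3,fy=3))
```

```text
u,v,z 0.1478 0.0075 0.0618 F [-1.2 -1.6  3.8]
```

View pics/s3.png

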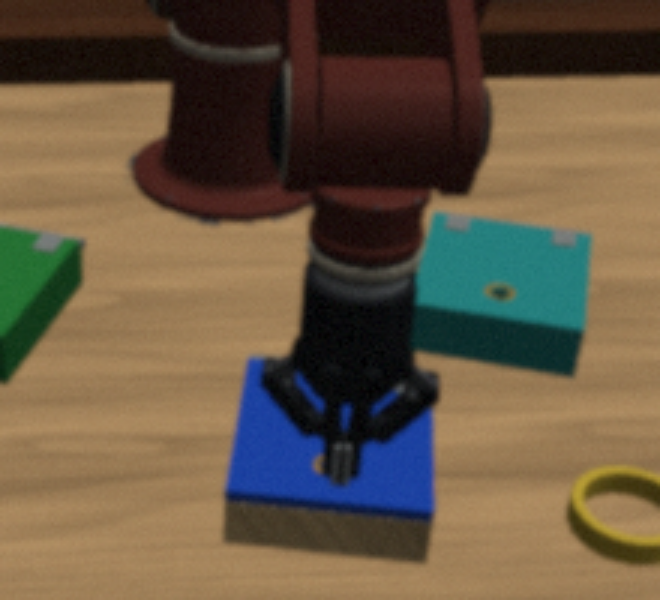

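Emit:
play_rows --motion '[[0,[2,0,0],0],[0,[2,0,0],0],[0,[2,0,0],0]]'

```text
clock: 4.45
position: [0.58, 0.0252, 0.0615]
tcp_rot: [-1.074, 1.282, 1.047]
contact_force: [-4.0, -2.5, 6.6]
opening: 0.0003
```

Emit:
play_rows --motion '[[0,[2,0,0],0],[0,[2,0,0],0]]'

```text
clock: 4.62
position: [0.58, 0.0252, 0.0613]
tcp_rot: [-1.076, 1.283, 1.046]
contact_force: [-4.6, -1.5, 7.9]
opening: -0.0002
```

Emit:
play_rows --motion '[[0,[-25,0,0],0],[0,[-35,-10,-2],0],[0,[-35,-15,-2],0],[0,[-35,-15,-2],0],[0,[-15,-5,0],0],[0,[0,0,0],0]]'

```text
clock: 5.12
position: [0.6168, 0.0146, 0.2135]
tcp_rot: [-1.071, 1.282, 1.051]
contact_force: [0.4, -0.6, -0.1]
opening: -0.0002
```

```bash
cat >> h.py <<'E'
def wray(p,s,uv):
    T=p['hand_eye']; d=np.array([(uv[0]-p['cx'])/p['fx'],-(uv[1]-p['cy'])/p['fy'],-1.])
    r=R.from_rotvec(s['tcp_rot']); e=s['position']+r.apply(T[:3,3]); d=r.apply(T[:3,:3]@d); return e,d
def wonz(p,s,uv,z):
    e,d=wray(p,s,uv); return e+d*(z-e[2])/d[2]
E
python3 - <<'E'
from h import *
press(); s=arm.state()
p=arm.capture('wrist');save(p,'w2')
for q in ('lid_hole','base_hole','lid_hinge'):
  print(q,[(np.round(d['at'],1),round(d['confidence'],2),wonz(p,s,d['at'],.0545 if q!='lid_hinge' else .04).round(4)) for d in arm.landmark_of(p,q)])
E
```

```text
u,v,z 0.1861 0.0042 0.2135 F [ 0.4 -0.6 -0.1]
lid_hole [(array([315.6, 114.8]), 0.71, array([0.5627, 0.0217, 0.0545]))]
base_hole [(array([319.9, 115.1]), 0.8, array([0.5636, 0.025 , 0.0545]))]
lid_hinge []
```

View pics/w2.png

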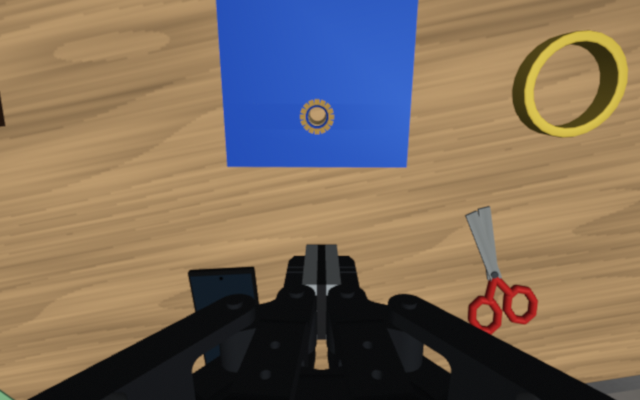

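Run:
```python
from h import *
s=arm.state(); p=arm.capture('wrist')
f=p['frame'][95:140,295:340].astype(int); m=(f[:,:,0]>f[:,:,2]+20)
ys,xs=np.nonzero(m); print(len(xs),xs.min()+295,xs.max()+295,ys.min()+95,ys.max()+95)
c=np.array([(xs.min()+xs.max())/2+295,(ys.min()+ys.max())/2+95]);print(c,wonz(p,s,c,.0545), wonz(p,s,(228,166),.055),wonz(p,s,(407,166),.055))
go((.48,-.296,.20))
```

```text
641 301 334 107 139
[317.5 123. ] [0.56288938 0.02246463 0.0545    ] [ 0.58245063 -0.0562653   0.055     ] [0.61099268 0.08763022 0.055     ]
pos [0.6124 0.0149 0.2052] x [ 0.005 -0.    -1.   ] jaw yaw 1.374 F [-0.8  0.5 -0.5] open 0.0004 t 5.3667
shift [   4.7   69.2 -330.7] j6 -1.471
```

Emit:
play_rows --motion '[[80,[0,2,-38],0],[80,[0,2,-38],0],[80,[0,2,-38],0],[80,[0,2,-38],0],[80,[0,2,-38],0],[80,[0,2,-38],0],[80,[0,2,-38],0],[80,[0,2,-38],0]]'

```text
clock: 6.03
position: [0.5263, -0.2781, 0.183]
tcp_rot: [-1.054, 1.297, 1.099]
contact_force: [0.5, 0.0, 0.8]
opening: 0.0799
```

Emit:
play_rows --motion '[[80,[0,2,-20],0],[80,[0,0,0],0],[80,[0,0,0],0]]'

```text
clock: 6.28
position: [0.514, -0.3024, 0.175]
tcp_rot: [-1.038, 1.305, 1.102]
contact_force: [0.9, 1.1, -0.7]
opening: 0.0795
```

Run:
```python
from h import *
go((.48,-.296,.14)); s=arm.state()
p=arm.capture('wrist');save(p,'w3')
for q,z in (('pin_knob',.079),('pin_tip',.008),('stand',0)):
  print(q,[(np.round(d['at'],1),round(d['confidence'],2),wonz(p,s,d['at'],z).round(4)) for d in arm.landmark_of(p,q)])
```

```text
pos [ 0.514  -0.3024  0.175 ] x [-0.033  0.022 -0.999] jaw yaw 1.38 F [ 0.9  1.1 -0.7] open 0.0795 t 6.2833
shift [36.2 33.3 -0.7] j6 -2.035
pin_knob [(array([316.6, 160.6]), 0.55, array([ 0.4799, -0.2969,  0.079 ]))]
pin_tip [(array([527. , 390.3]), 0.22, array([ 0.7683, -0.129 ,  0.008 ]))]
stand []
```

View pics/w3.png

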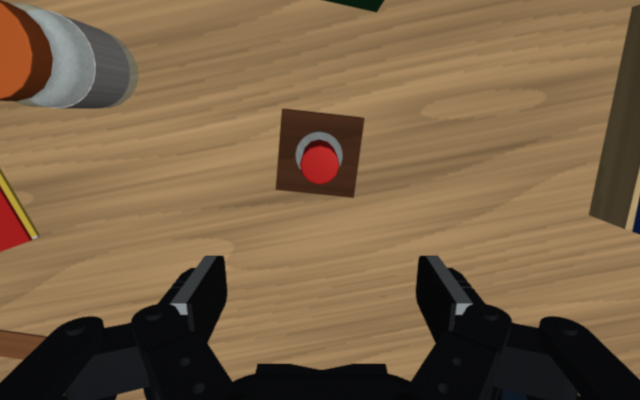

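Run:
```python
from h import *
s=arm.state();p=arm.capture('wrist')
f=p['frame'].astype(int)[90:210,260:380]
m=(f[:,:,0]>150)&(f[:,:,1]<60);ys,xs=np.nonzero(m);print(xs.mean()+260,ys.mean()+90,xs.min()+260,xs.max()+260,ys.min()+90,ys.max()+90)
for uv,z in (((320.5,164),.102),((319.5,155),.056),((320,153),.05)): print(wonz(p,s,uv,z))
r=R.from_rotvec(s['tcp_rot'])
go((.4805,-.297,.13))
```

```text
317.406746031746 161.87698412698413 300 335 144 180
[ 0.48111562 -0.29338507  0.102     ]
[ 0.48157122 -0.2936288   0.056     ]
[ 0.48094419 -0.29307197  0.05      ]
pos [ 0.5159 -0.3011  0.1771] x [-0.031  0.019 -0.999] jaw yaw 1.384 F [0.7 0.1 0.1] open 0.0801 t 6.5333
shift [48.2 33.9 -3.2] j6 -2.035
```

Emit:
play_rows --motion '[[80,[10,9,0],0],[80,[10,9,0],0],[80,[10,9,0],0],[80,[10,7,-2],0],[80,[0,0,0],0]]'

```text
clock: 6.95
position: [0.4838, -0.2913, 0.1393]
tcp_rot: [-1.055, 1.297, 1.104]
contact_force: [-0.4, 1.0, -1.3]
opening: 0.0799
```

Run:
```python
from h import *
go((.4805,-.2955,.076));p=arm.capture('wrist');save(p,'w4')
```

```text
pos [ 0.4838 -0.2913  0.1393] x [-0.026  0.016 -1.   ] jaw yaw 1.394 F [-0.4  1.  -1.3] open 0.0799 t 6.95
shift [63.2  0.7 -5.4] j6 -2.065
```

View pics/w4.png

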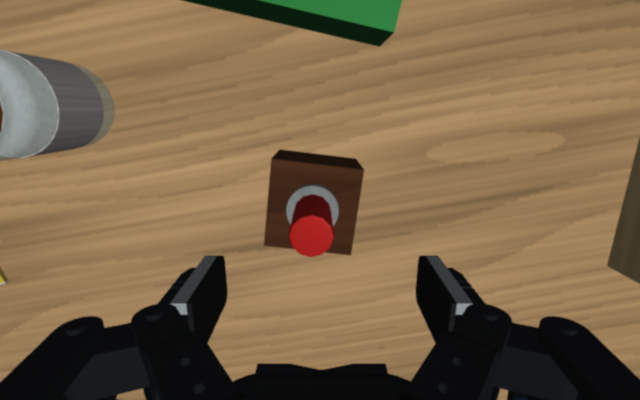

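Emit:
play_rows --motion '[[80,[10,0,-3],0],[80,[10,0,-2],0],[80,[10,0,0],0],[80,[10,0,0],0],[80,[0,0,0],0]]'

```text
clock: 7.42
position: [0.4855, -0.297, 0.0989]
tcp_rot: [-1.062, 1.294, 1.099]
contact_force: [-0.8, -0.3, 0.4]
opening: 0.0797
```

Run:
```python
from h import *
go((.4805,-.2955,.073));p=arm.capture('wrist');save(p,'w5')
```

```text
pos [ 0.4855 -0.297   0.0989] x [-0.02   0.012 -1.   ] jaw yaw 1.396 F [-0.8 -0.3  0.4] open 0.0797 t 7.4167
shift [26.   4.6  0.4] j6 -2.073
```

View pics/w5.png

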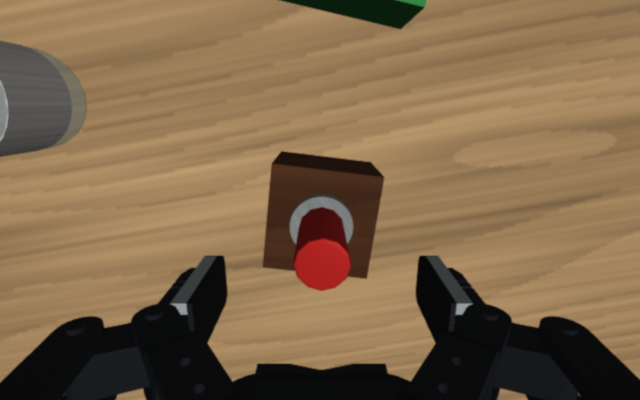

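Run:
```python
from h import *
s=arm.state();p=arm.capture('wrist')
f=p['frame'].astype(int)[180:300,270:380]
m=(f[:,:,0]>180)&(f[:,:,1]<60);ys,xs=np.nonzero(m);c=((xs.min()+xs.max())/2+270,(ys.max()+180-(xs.max()-xs.min())/2))
print(c,wonz(p,s,c,.102)); go((.4805,-.2955,.073))
```

```text
(np.float64(336.0), np.float64(245.0)) [ 0.47270861 -0.28842987  0.102     ]
pos [ 0.4863 -0.2976  0.1008] x [-0.018  0.011 -1.   ] jaw yaw 1.396 F [0.2 0.5 0.1] open 0.08 t 7.5167
shift [27.9  5.5  0.8] j6 -2.073
```

Run:
```python
from h import *
s=arm.state();p=arm.capture('wrist');save(p,'w6')
f=p['frame'].astype(int)
m=((f[:,:,0]>150)&(f[:,:,1]<70)&(f[:,:,2]<70)).astype(np.uint8)
n,l,st,ce=cv2.connectedComponentsWithStats(m)
for i in range(1,n):
    if st[i,4]>300: 
        (x,y),r=cv2.minEnclosingCircle(np.argwhere(l==i)[:,::-1].astype(np.float32)); print(st[i],ce[i],x,y,r,wonz(p,s,(x,y),.102))
```

```text
[ 296  236   55   51 2092] [323.07409178 260.82313576] 323.00933837890625 261.331787109375 27.042264938354492 [ 0.47983961 -0.29524949  0.102     ]
```

Consistent knob position (0.480, -0.2955). Descend to grasp.

Emit:
play_rows --motion '[[80,[9,2,0],0],[80,[9,2,0],0],[80,[8,1,0],0],[80,[2,0,0],0],[80,[0,0,0],0]]'

```text
clock: 7.98
position: [0.4817, -0.2975, 0.0727]
tcp_rot: [-1.067, 1.293, 1.093]
contact_force: [0.1, -0.1, 0.8]
opening: 0.0803
```

Run:
```python
from h import *
go((.480,-.2953,.073))
```

```text
pos [ 0.4817 -0.2975  0.0727] x [-0.014  0.008 -1.   ] jaw yaw 1.396 F [ 0.1 -0.1  0.8] open 0.0803 t 7.9833
shift [-0.3  2.1  1.8] j6 -2.078
```

Emit:
play_rows --motion '[[50,[0,2,2],0],[20,[0,0,0],0],[15,[0,0,0],0],[15,[0,0,0],0],[15,[0,0,0],0],[15,[0,0,0],0]]' --newtons 60

```text
clock: 8.48
position: [0.4803, -0.2951, 0.0734]
tcp_rot: [-1.068, 1.293, 1.092]
contact_force: [-0.7, 0.7, -1.3]
opening: 0.0226
```

Run:
```python
from h import *
go((.480,-.2953,.15));p=arm.capture('wrist');save(p,'w7')
```

```text
pos [ 0.4803 -0.2951  0.0734] x [-0.013  0.007 -1.   ] jaw yaw 1.396 F [-0.7  0.7 -1.3] open 0.0226 t 8.4833
shift [-76.6   1.4   0.1] j6 -2.076
```

View pics/w7.png

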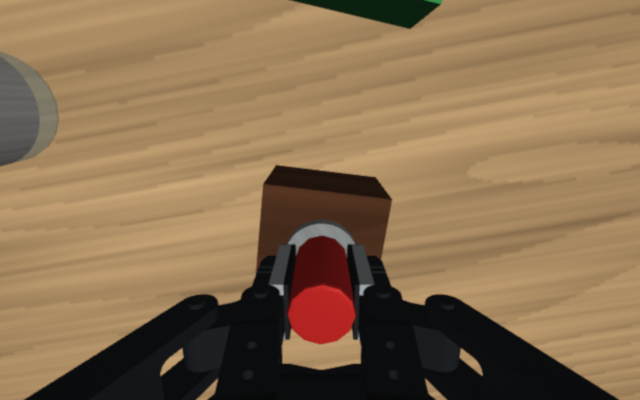

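Emit:
play_rows --motion '[[15,[-10,0,0],0],[15,[-15,0,0],0],[15,[-18,0,0],0],[15,[-18,0,0],0],[15,[-18,0,0],0],[15,[-10,0,0],0],[15,[0,0,0],0]]' --newtons 80

```text
clock: 9.12
position: [0.4814, -0.2962, 0.1679]
tcp_rot: [-1.07, 1.293, 1.091]
contact_force: [-0.0, 0.1, -0.2]
opening: 0.0223
```

Run:
```python
from h import *
go((.563,.0225,.165));p=arm.capture('wrist');save(p,'w8')
p=arm.capture('scene');save(p,'s8')
```

```text
pos [ 0.4814 -0.2962  0.1679] x [-0.013  0.005 -1.   ] jaw yaw 1.396 F [-0.   0.1 -0.2] open 0.0223 t 9.1167
shift [  3.6 -24.9 328. ] j6 -2.076
```

View pics/w8.png

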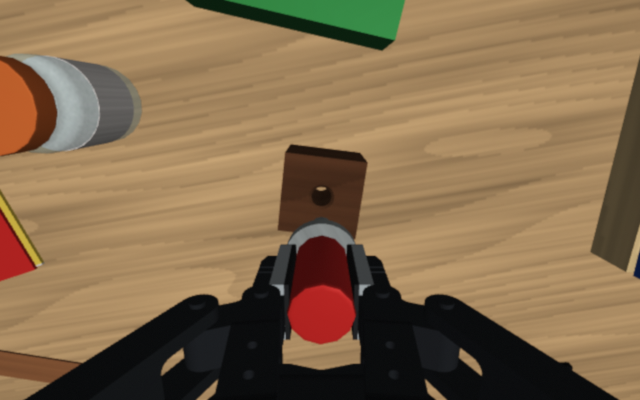

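View pics/s8.png

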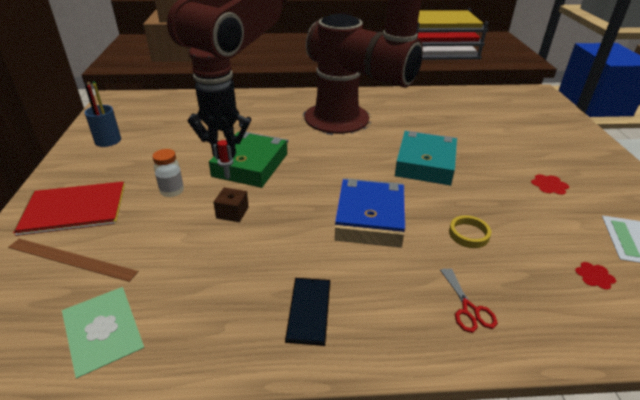

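Emit:
play_rows --motion '[[15,[-1,-2,15],0],[15,[-1,-2,27],0],[15,[-1,-2,33],0],[15,[-1,-3,36],0],[15,[-1,-3,36],0],[15,[-1,-3,36],0],[15,[-1,-2,36],0],[15,[-1,-2,36],0]]'

```text
clock: 9.88
position: [0.5391, -0.0423, 0.1614]
tcp_rot: [-1.044, 1.311, 1.099]
contact_force: [0.9, -0.5, -1.8]
opening: 0.0222
```

Run:
```python
from h import *
go((.563,.0225,.1725))
```

```text
pos [ 0.5391 -0.0423  0.1614] x [-0.034  0.014 -0.999] jaw yaw 1.382 F [ 0.9 -0.5 -1.8] open 0.0222 t 9.8833
shift [-11.1 -10.9  68.2] j6 -1.602
```

Emit:
play_rows --motion '[[15,[-4,-2,22],0],[15,[-3,-2,15],0],[15,[-3,-2,8],0],[15,[-2,-1,4],0],[15,[0,0,0],0],[15,[0,0,0],0]]'

```text
clock: 10.38
position: [0.5516, 0.0138, 0.1646]
tcp_rot: [-1.042, 1.317, 1.118]
contact_force: [-1.9, -0.6, -1.7]
opening: 0.0221
```

Run:
```python
from h import *
go((.563,.0225,.1725)); s=arm.state()
p=arm.capture('wrist');save(p,'w9')
for q in ('lid_hole','base_hole'):
  print(q,[(np.round(d['at'],1),round(d['confidence'],2),wonz(p,s,d['at'],.0545).round(4)) for d in arm.landmark_of(p,q)])
```

```text
pos [0.5516 0.0138 0.1646] x [-0.05   0.017 -0.999] jaw yaw 1.391 F [-1.9 -0.6 -1.7] open 0.0221 t 10.3833
shift [-8.3 -9.3 10.6] j6 -1.508
lid_hole [(array([336.2, 219.9]), 0.73, array([0.5631, 0.0243, 0.0545]))]
base_hole [(array([335.6, 216. ]), 0.7, array([0.5601, 0.0244, 0.0545]))]
```

View pics/w9.png

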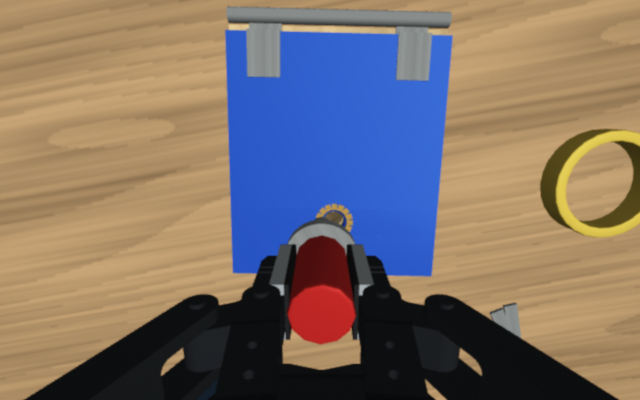

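```bash
cat >> h.py <<'E'
RG=R.from_rotvec([-1.068,1.293,1.092])
TIP=RG.inv().apply([0,0,-.0654]); KN=RG.inv().apply([0,0,.0056])
def pin(hole=None):
    s=arm.state();r=R.from_rotvec(s['tcp_rot']);t=s['position']+r.apply(TIP);k=s['position']+r.apply(KN);a=(k-t)/np.linalg.norm(k-t)
    print('tip',t.round(4),'axis',a.round(3),'TCP',s['position'].round(4),'F',s['contact_force'].round(1),'M',s['moment'].round(2),'open',s['opening'].round(4),'t',s['clock'].round(2))
    if hole is not None:
        e=np.array([hole[0]-t[0],hole[1]-t[1],0]);print('tip err in tool mm',(r.inv().apply(e)*1000).round(1), 'vertical 10mm in tool',r.inv().apply([0,0,-10]).round(2))
    return s
E
python3 - <<'E'
from h import *
s=dict(position=np.array([.4814,-.2962,.1679]),tcp_rot=np.array([-1.07,1.293,1.091]))
p=arm.capture('wrist')
print('stand hole',wonz(p,s,(321.5,196),.05))
pin((.5631,.0238))
E
```

```text
stand hole [ 0.47937928 -0.29467187  0.05      ]Traceback (most recent call last):
  File "<stdin>", line 5, in <module>
  File "h.py", line 42, in pin
    print('tip',t.round(4),'axis',a.round(3),'TCP',s['position'].round(4),'F',s['contact_force'].round(1),'M',s['moment'].round(2),'open',s['opening'].round(4),'t',s['clock'].round(2))
                                                                                                                                          ^^^^^^^^^^^^^^^^^^
AttributeError: 'float' object has no attribute 'round'
```

```bash
sed -i "s/s\['opening'\].round(4),'t',s\['clock'\].round(2)/round(s['opening'],4),'t',round(s['clock'],2)/" h.py
python3 - <<'E'
from h import *
pin((.564,.0232))
E
```

```text
tip [0.5495 0.014  0.0998] axis [ 0.035 -0.01   0.999] TCP [0.5518 0.0134 0.1652] F [-0.9  0.5 -1.2] M [-0.02 -0.06 -0.03] open 0.0222 t 10.58
tip err in tool mm [ -0.5 -12.6  11.6] vertical 10mm in tool [ 9.99 -0.51 -0.08]
```

Emit:
play_rows --motion '[[15,[3,-5,4],0],[15,[3,-5,4],0],[15,[3,-4,4],0],[15,[3,0,0],0],[15,[0,0,0],0]]'

```text
clock: 11.0
position: [0.569, 0.0218, 0.1515]
tcp_rot: [-1.039, 1.317, 1.113]
contact_force: [-0.5, 0.2, 0.4]
opening: 0.0223
```

Run:
```python
from h import *
s=pin((.564,.0232))
p=arm.capture('wrist');save(p,'w10')
p=arm.capture('scene');cv2.imwrite('pics/s10.png',cv2.resize(p['frame'][100:250,320:440,::-1],None,fx=4,fy=4,interpolation=cv2.INTER_CUBIC))
```

```text
tip [0.5668 0.0224 0.0861] axis [ 0.034 -0.01   0.999] TCP [0.569  0.0218 0.1515] F [-0.5  0.2  0.4] M [-0.05 -0.06 -0.03] open 0.0223 t 11.0
tip err in tool mm [0.1 2.9 0.3] vertical 10mm in tool [ 9.99 -0.5  -0.08]
```

View pics/w10.png

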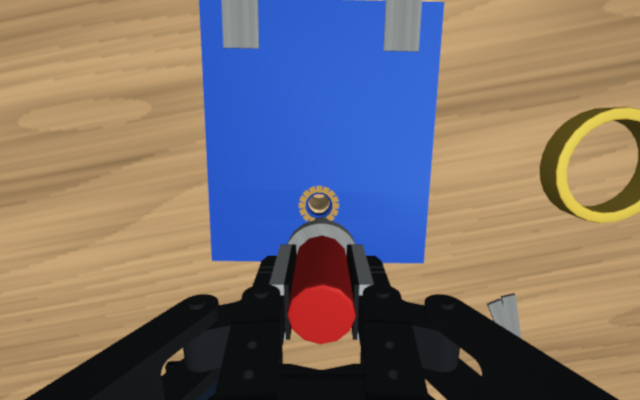

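View pics/s10.png

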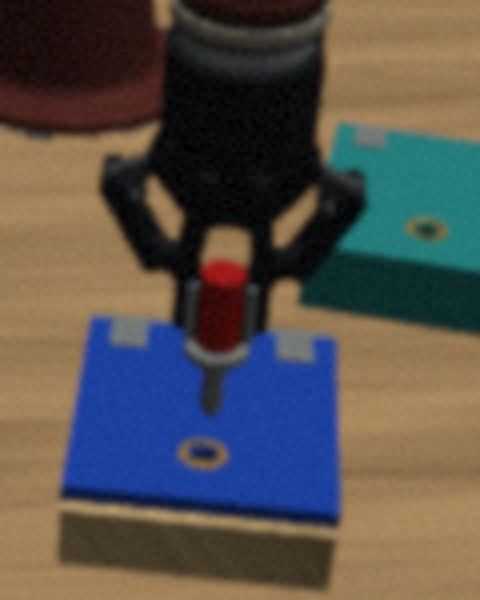

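Run:
```python
from h import *
s=arm.state();p=arm.capture('wrist')
d=arm.landmark_of(p,'lid_hole')[0];print(d['at'],wonz(p,s,d['at'],.0545),wonz(p,s,(319,205),.0545))
pin((.564,.0232))
print(proj('scene',[.5668,.0224,.0861]))
```

```text
[318.7, 204.9] [0.56419535 0.02224026 0.0545    ] [0.56430336 0.02242989 0.0545    ]
tip [0.5671 0.0223 0.0873] axis [ 0.032 -0.01   0.999] TCP [0.5692 0.0216 0.1526] F [-0.5  0.5 -1.7] M [-0.02 -0.   -0.02] open 0.0219 t 11.2
tip err in tool mm [0.2 3.2 0.4] vertical 10mm in tool [ 9.99 -0.48 -0.08]
[371.85437819 202.82691353]
```

Run:
```python
from h import *
print(onz('scene',(370.75,213.25),.0545),onz('scene',(370.4,213.25),.0545))
pin((.565,.022))
```

```text
[0.56404272 0.02297919 0.0545    ] [0.56400522 0.02220163 0.0545    ]
tip [0.5671 0.0223 0.0873] axis [ 0.032 -0.01   0.999] TCP [0.5692 0.0216 0.1526] F [-0.5  0.5 -1.7] M [-0.02 -0.   -0.02] open 0.0219 t 11.2
tip err in tool mm [ 0.1  2.  -0.6] vertical 10mm in tool [ 9.99 -0.48 -0.08]
```

Emit:
play_rows --motion '[[15,[7,1,0],0],[15,[7,1,0],0],[15,[7,0,0],0],[15,[3,0,0],0],[15,[0,0,0],0]]'

```text
clock: 11.62
position: [0.5655, 0.0224, 0.1267]
tcp_rot: [-1.04, 1.316, 1.111]
contact_force: [-0.1, -0.1, -1.0]
opening: 0.0225
```

Run:
```python
from h import *
s=pin((.5645,.0225))
p=arm.capture('scene');cv2.imwrite('pics/s11.png',cv2.resize(p['frame'][150:250,330:430,::-1],None,fx=6,fy=6,interpolation=cv2.INTER_CUBIC))
```

```text
tip [0.5634 0.023  0.0613] axis [ 0.032 -0.009  0.999] TCP [0.5655 0.0224 0.1267] F [-0.1 -0.1 -1. ] M [ 0.05 -0.02 -0.02] open 0.0225 t 11.62
tip err in tool mm [-0.1 -1.1 -0.3] vertical 10mm in tool [ 9.99 -0.48 -0.08]
```

View pics/s11.png

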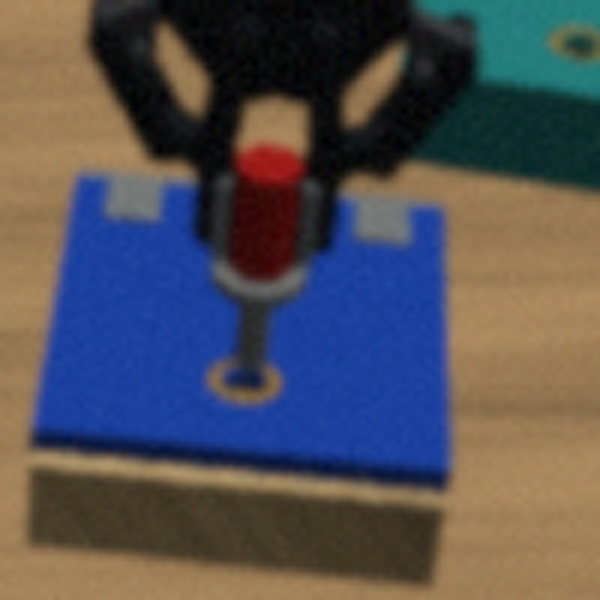

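Emit:
play_rows --motion '[[15,[3,-1,-1],0],[15,[4,0,-0.5],0],[15,[4,0,0],0],[15,[3,0,0],0]]'

```text
clock: 12.0
position: [0.5664, 0.0207, 0.1126]
tcp_rot: [-1.041, 1.314, 1.109]
contact_force: [-0.4, -0.1, -0.8]
opening: 0.0223
```

Run:
```python
from h import *
s=pin((.5645,.0225))
p=arm.capture('scene');cv2.imwrite('pics/s12.png',cv2.resize(p['frame'][150:250,330:430,::-1],None,fx=6,fy=6,interpolation=cv2.INTER_CUBIC))
```

```text
tip [0.5645 0.0213 0.0473] axis [ 0.03  -0.009  1.   ] TCP [0.5664 0.0207 0.1126] F [-0.4 -0.1 -0.8] M [-0.02  0.   -0.01] open 0.0223 t 12.0
tip err in tool mm [0.  0.2 1.2] vertical 10mm in tool [ 9.99 -0.45 -0.08]
```

View pics/s12.png

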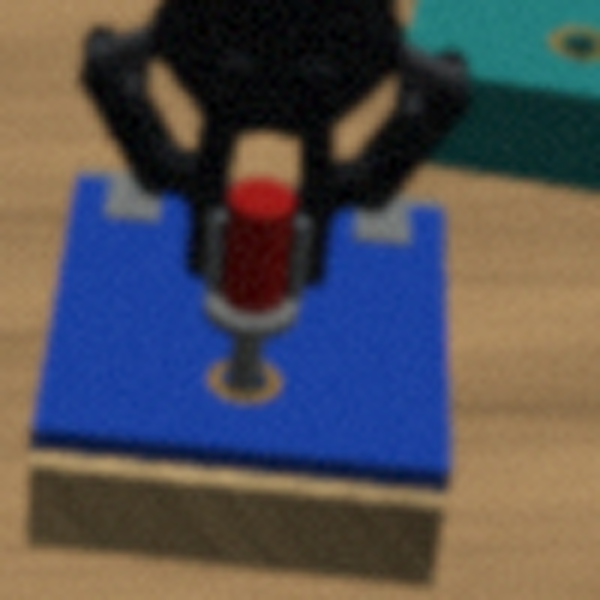

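Emit:
play_rows --motion '[[15,[4,0,0],0],[15,[4,0,0],0],[15,[4,-0.5,0],0],[15,[4,0,0],0]]'

```text
clock: 12.38
position: [0.5664, 0.0208, 0.0953]
tcp_rot: [-1.042, 1.314, 1.109]
contact_force: [-0.1, -1.3, -1.2]
opening: 0.0225
```

Run:
```python
from h import *
s=pin((.5645,.0225))
```

```text
tip [0.5645 0.0214 0.03  ] axis [ 0.029 -0.009  1.   ] TCP [0.5664 0.0208 0.0953] F [-0.1 -1.3 -1.2] M [-0.04 -0.   -0.01] open 0.0225 t 12.38
tip err in tool mm [0.  0.2 1. ] vertical 10mm in tool [ 9.99 -0.45 -0.08]
```

Emit:
play_rows --motion '[[15,[4,0,0],0],[15,[4,0,0],0],[15,[4,-0.5,0],0],[15,[4,0,0],0]]' --newtons 110

```text
clock: 12.72
position: [0.5662, 0.0211, 0.0775]
tcp_rot: [-1.042, 1.314, 1.109]
contact_force: [-0.5, 0.2, 2.8]
opening: 0.0217
```

Emit:
play_rows --motion '[[15,[4,0,0],0],[15,[4,0,0],0],[15,[4,0,0],0]]'

```text
clock: 12.97
position: [0.5669, 0.021, 0.073]
tcp_rot: [-1.041, 1.316, 1.111]
contact_force: [-15.2, 0.5, 27.8]
opening: 0.0215
```

Run:
```python
from h import *
s=pin((.5645,.0225))
p=arm.capture('scene');cv2.imwrite('pics/s13.png',cv2.resize(p['frame'][150:250,330:430,::-1],None,fx=6,fy=6,interpolation=cv2.INTER_CUBIC))
```

```text
tip [0.5648 0.0215 0.0076] axis [ 0.032 -0.008  0.999] TCP [0.5669 0.021  0.073 ] F [-15.2   0.5  27.8] M [ 0.06  2.71 -0.06] open 0.0215 t 12.97
tip err in tool mm [0.  0.5 0.9] vertical 10mm in tool [ 9.99 -0.48 -0.07]
```

View pics/s13.png

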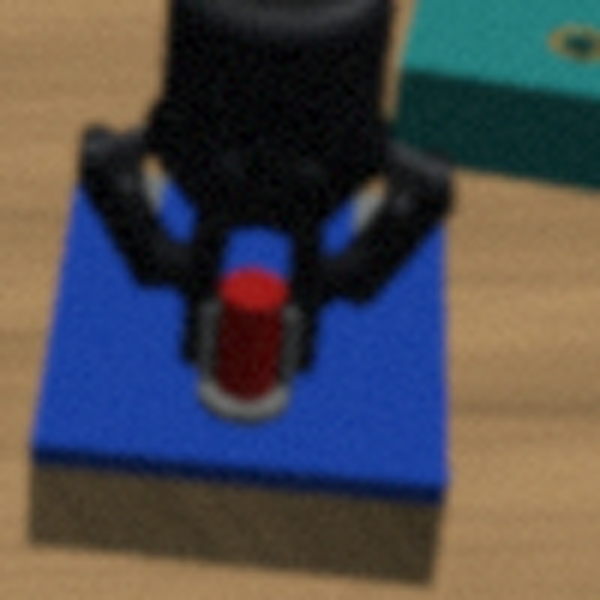

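Emit:
play_rows --motion '[[15,[3,1,0],0],[15,[3,1.5,0],0],[15,[3,1.5,0],0]]'

```text
clock: 13.27
position: [0.5665, 0.0211, 0.0732]
tcp_rot: [-1.046, 1.313, 1.106]
contact_force: [-3.7, -1.1, 11.1]
opening: 0.0219
```

Run:
```python
from h import *
s=pin((.5645,.0225))
for i in range(4): p=arm.capture('scene')
s=pin((.5645,.0225))
cv2.imwrite('pics/s14.png',cv2.resize(p['frame'][150:250,330:430,::-1],None,fx=6,fy=6,interpolation=cv2.INTER_CUBIC))
p=arm.capture('wrist');save(p,'w14')
```

```text
tip [0.5648 0.0214 0.0079] axis [ 0.026 -0.006  1.   ] TCP [0.5665 0.0211 0.0732] F [-3.7 -1.1 11.1] M [-0.09  0.54 -0.01] open 0.0219 t 13.27
tip err in tool mm [0.  0.5 1. ] vertical 10mm in tool [ 9.99 -0.41 -0.06]
tip [0.5648 0.0214 0.0079] axis [ 0.026 -0.006  1.   ] TCP [0.5665 0.021  0.0732] F [-3.2  0.3 11.3] M [-0.09  0.59  0.02] open 0.0217 t 13.47
tip err in tool mm [0.  0.5 1. ] vertical 10mm in tool [ 9.99 -0.41 -0.06]
```

View pics/s14.png

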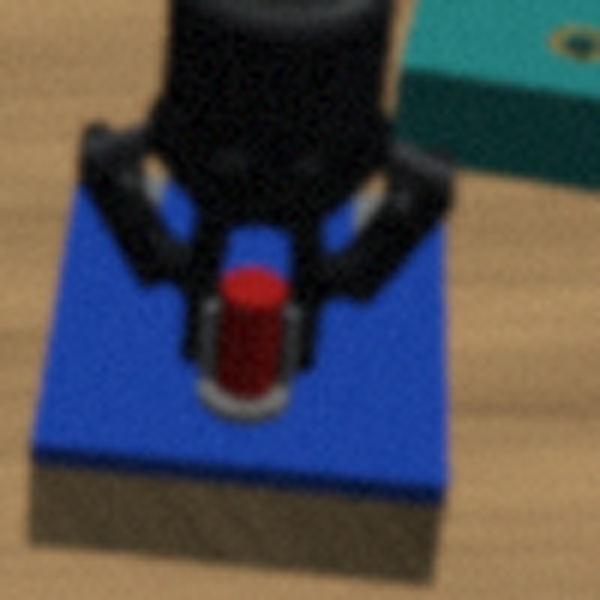

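View pics/w14.png

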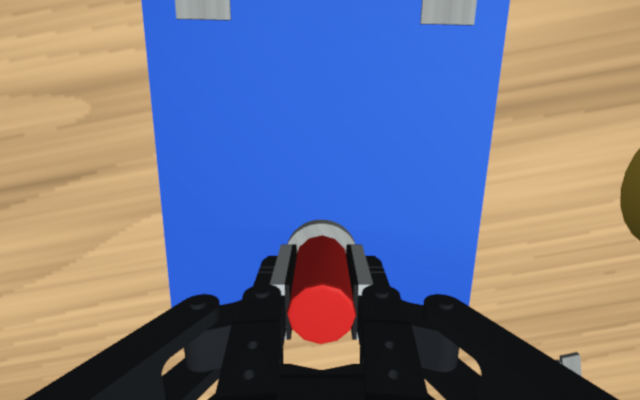

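Emit:
play_rows --motion '[[15,[4.5,1,0],0],[15,[4.5,1,0],0],[15,[5,1,0],0]]'

```text
clock: 13.77
position: [0.5666, 0.0211, 0.0729]
tcp_rot: [-1.049, 1.312, 1.104]
contact_force: [-11.7, -0.6, 26.6]
opening: 0.022
```

Run:
```python
from h import *
s=pin((.5645,.0225))
for i in range(4): p=arm.capture('scene')
s=pin((.5645,.0225))
save(p,'s15')
```

```text
tip [0.5651 0.0214 0.0075] axis [ 0.024 -0.004  1.   ] TCP [0.5666 0.0211 0.0729] F [-11.7  -0.6  26.6] M [-0.02  2.19 -0.1 ] open 0.022 t 13.77
tip err in tool mm [0.  0.8 1. ] vertical 10mm in tool [ 9.99 -0.39 -0.05]
tip [0.5651 0.0214 0.0076] axis [ 0.024 -0.004  1.   ] TCP [0.5666 0.0211 0.073 ] F [-11.3   0.4  24.6] M [ 0.04  1.97 -0.05] open 0.0218 t 13.97
tip err in tool mm [0.  0.8 1. ] vertical 10mm in tool [ 9.99 -0.39 -0.05]
```

View pics/s15.png

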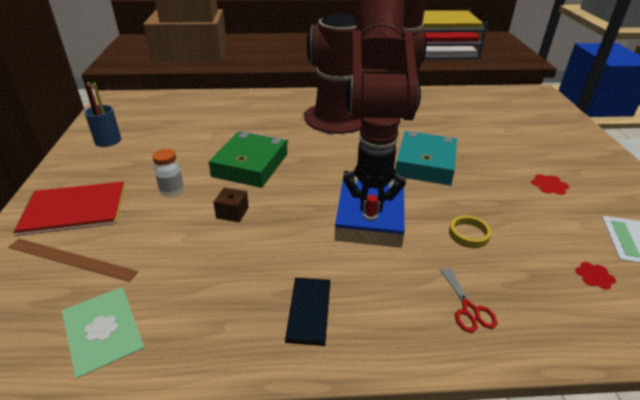

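The lid is shut, the pin is seated and about 25 N is being held steadily. The bystanders haven't moved, so I'm handing it in.

```bash
python3 -c "
from h import *
print(arm.job_done()); pin()"
```

```text
the job is handed in; nothing more can be done
None
the job is handed in; nothing more can be done
```

I swung the blue lid shut over the flower, lifted the locking pin out of its stand, and pushed it through the lid's hole into the base. I handed the job in at about 14 s, still gripping the pin and pressing it down.

**Last checks before hand-in:**
- **Pin depth:** the tip worked out at about 7.6 mm above the table. Fully seated with the lid shut should be about 8 mm, and no lid gap showed in the scene camera.
- **Downward push:** it held at about 25 N. Shutting the lid takes about 9 N.
- **Grip:** it held steady at 22 mm opening, set to 110 N.
- **Other objects:** none looked moved in the last scene picture.

**Imperfect:**
- **Tilt:** the gripper drifted a little during the moves, so the pin leans by an estimated 0.024 rad.
- **Side push:** about 11 N still presses sideways on the hole.
- **Camera disagreement:** the first fixed-camera fits put the hole up to 5 mm apart. I placed it with the wrist camera instead; the pin then entered both holes with no noticeable contact force.
- **After hand-in:** I could not take a reading, so the final second is unchecked.

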